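# Snap the rotor onto the mini-centrifuge and tug-test it

### The job

Fit the rotor to the small centrifuge: set it over the spindle and press it down, with no more than 30 N, until it snaps in and sits fully home on the shoulder. Then, holding it by its knob, pull it up with a steady 10 N for about a second to prove that the catch holds it. Let it settle back home, let go, and leave the other things on the bench where they stand.

Things in the scene. Friction and masses are not known exactly. Their poses are not given: they have to be found in the camera images.
- rotor: loose aluminium rotor, 80 mm across, about 160 g, eight tube pockets; origin: centre of its flat underside, z up. Its top is 23 mm high at most; from it rises the black ribbed knob to hold it by: 24 mm across, 24 to 56 mm above the underside, on the axis. Round bore from below, 16 mm wide and 30 mm deep, with a snap ring (16 mm inside) at its mouth. Any yaw fits.
- centrifuge: white round mini-centrifuge, 155 mm across, fixed to the bench; origin: centre of its underside, z up. Its bowl is open at the top, rim 62 mm high, 130 mm wide inside, spindle in the middle. Rocker switch at the front (own -x); the clear domed lid stands open behind (+x), from 80 mm off the axis, leaning back, up to 220 mm high.
- shoulder: steel shoulder on which the home rotor rests, 33 mm across; the point is the centre of its top, on the spindle's axis, 50 mm above the bench. From it the spindle rises 27 mm, 14 mm thick, its last 7 mm tapering to a 7 mm nose. The knob of the home rotor stands wholly above the bowl's rim. Pressing on the shoulder with over 35 N harms the bearing.
- catch: the catch: three smooth sprung balls in the spindle, 9 mm above the shoulder (the point: spindle axis, that height). The rotor meets them 9 mm above home, needs about 18 N at 8 mm, is drawn down below 5 mm. Home, it has 1.2 mm of play; then the catch resists, about 17 N per mm, and lets go near 18 N. The balls' thrusts add up to 1.5 times the pull: 7 to 22 N for a pull of 5 to 13 N.
- beaker: bystander: small clear beaker, 56 mm wide, 69 mm high; origin: centre of its underside
- test_vial: bystander: white vial with a green cap, 34 mm wide, 62 mm high; origin: centre of its underside
- reagent_c: bystander: white bottle with a black cap, 38 mm wide, 89 mm high; origin: centre of its underside

How it is judged:
By the outcome, as a careful person would: the job done as asked, in the order asked, and still so for the second after the job is handed in, with the robot touching nothing.
It also fails if it takes over 42 s, if anything falls off the work surface, if the arm or the gripper's body presses on something with over 40 N, if the wrist force passes 120 N, or if a joint passes its speed limit or range.

### The arm

A 6-joint arm with a two-finger parallel gripper is mounted at the origin on a cart in front of the work surface, level with it; the furniture and walls round the work are solid. World frame = base frame: x ahead of the robot, y to its left, z up, the work surface at z = 0. Lengths are in m, angles in rad, forces in N, time in s.
With the tool pointing down it reaches from about 0.15 to 0.775 m from the base axis. Payload 6.1 kg.
Tool frame: the origin (TCP) lies at the very end of the fingers, on their centre line; the grasp point (between the pads) lies 19 mm behind it; z points along the fingers, y is the line along which they close (so a half turn about z gives the same grasp; the last joint's range is limited). The gripper opens to 85 mm and grips with 20 to 120 N. Pads are 22 mm wide; open, the fingers measure 114 mm over their backs; the gripper's body (76 mm by 85 mm) begins 54 mm behind the grasp point. The pads swing forward as they close: fully open they stand 13 mm farther back than shut.
Start: joints at [1.3, 0.126, -0.04, 1.405, 0, 1.571], TCP at [0.14, 0.506, 0.231] pointing down, gripper open.
Joint ranges: [-2.72, 2.72], [-0.95, 1.95], [-1.27, 1.35], [-1.78, 2.02], [-1.46, 1.47], [-3.14, 3.14]. Speed limits (rad/s): [2.39, 2.39, 3.01, 3.14, 3.14, 3.14].

### API

Orientations are given as a unit quaternion [x, y, z, w].
In Python, from workcell import manip gives the robot as it stands. Calls block until the motion is done:
- manip.move_pose(position, orientation): joint-space move of the TCP to a pose.
- manip.move_linear(position, frame=None, vel=0.15, stop_force=None): straight line of the TCP; frame=None keeps the orientation; vel is the mean speed in m/s. With stop_force (N) it stops when the force on the tool has changed by that much, and returns True; else False.
- manip.move_j(angles): joint-space move.
- manip.move_gripper(opening, newtons=None): opening from 0.0 (shut) to 1.0 (fully open); newtons is the grip in N (None keeps the last); returns when the fingers have stopped.
- manip.dwell(seconds).
- manip.solve_ik(position, orientation): joint angles nearest the present ones, or None.
- manip.sense(): the state.
- manip.grab_frame(name): name is "side" or "top" or "wrist"; returns a dict with "color" (400x640x3 uint8, blue, green, red), "fx", "fy", "cx", "cy" (pixels), "dist_coeffs" ([k1, k2, p1, p2, k3] as OpenCV has them; the pictures are not rectified), "xyz" and "attitude" of the camera in the world. Camera axes: x right, y down, z forward; pixel columns grow to the right and rows downward; lengths in m; the calibration is good to about 2 mm. A picture is of the moment at which its call begins. There is no depth.
A pose or a line that the arm cannot do raises manip.PlanningError and nothing moves.
- manip.job_done(): hands the job in; it is judged then, once.
The state is a dict: "time": time; "joint_pos": joint angles; "qvel": joint speeds; "joint_torque": joint torques, N m; "tool_pos": TCP position; "orientation": TCP orientation; "force": force on the tool from outside, world axes, zero at the start; "moment": the same for the moment, N m; "opening": opening from 0.0 (shut) to 1.0 (fully open); "grip_force": force on a finger pad.
Only numpy, scipy, OpenCV 4.12 (cv2) and the standard library are available. Lean on these libraries where they do the work, as an engineer would, in place of code of your own. Each camera call takes 0.05 s, during which the arm holds its last target. There are 200 camera calls.

## Working session

There is one attempt and no reset: what is moved stays moved. The work goes in short steps, each a Python script; the robot and the scene stay as the last script left them, time stands still between calls to the robot, and variables do not carry over. Pictures are saved under pics/ and viewed, at most 10 in all, crops included, and the job is handed in when it is done.

```bash
ls; mkdir -p pics; python3 - <<'E'
from workcell import manip
import cv2,numpy as np
s=manip.sense(); print({k:np.round(v,3) for k,v in s.items()})
for n in("top","side","wrist"):
    f=manip.grab_frame(n); cv2.imwrite(f"pics/{n}0.png",f["color"]); print(n,[np.round(f[k],4).tolist() for k in("fx","fy","cx","cy","dist_coeffs","xyz","attitude")])
a=cv2.imread("pics/top0.png");b=cv2.imread("pics/side0.png")
cv2.imwrite("pics/a0.png",cv2.resize(np.vstack([a,b]),(480*1,600)))
E
```

```text
pics
{'time': np.float64(0.0), 'joint_pos': array([ 1.3  ,  0.126, -0.041,  1.405, -0.   ,  1.571]), 'qvel': array([ 0.   , -0.001, -0.002,  0.   ,  0.001, -0.001]), 'joint_torque': array([-1.0000e-03, -4.3591e+01,  3.5292e+01,  1.7000e-02, -0.0000e+00,
        0.0000e+00]), 'tool_pos': array([0.14 , 0.505, 0.231]), 'orientation': array([ 0.135,  0.991, -0.001, -0.   ]), 'force': array([-0.503,  0.734, -0.223]), 'moment': array([ 0.036, -0.026, -0.004]), 'grip_force': np.float64(0.0), 'opening': np.float64(0.995)}
top [397.7932, 397.7932, 313.3808, 193.9719, [-0.0442, 0.0, 0.0, 0.0, 0.0], [0.3802, -0.3618, 0.924], [0.7056, -0.7051, 0.0421, -0.0562]]
side [478.1757, 478.1757, 319.0853, 197.3927, [-0.0365, 0.0, 0.0, 0.0, 0.0], [0.0851, -1.2945, 0.5151], [0.8158, -0.169, 0.1136, -0.5412]]
wrist [323.0255, 323.0255, 323.1725, 201.6291, [0.0109, 0.0, 0.0, 0.0, 0.0], [0.0764, 0.5236, 0.3738], [0.7891, 0.5999, 0.0792, 0.1057]]
```

View pics/top0.png

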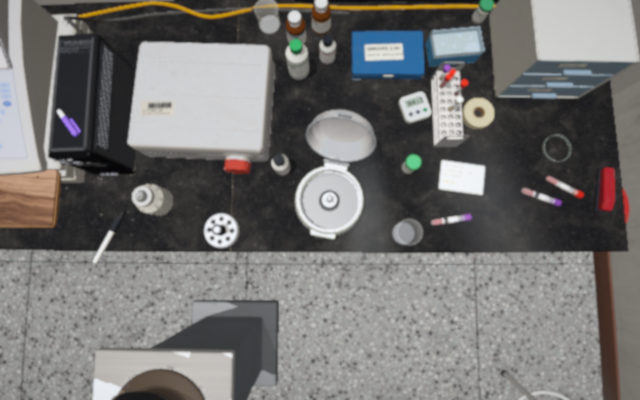

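View pics/side0.png

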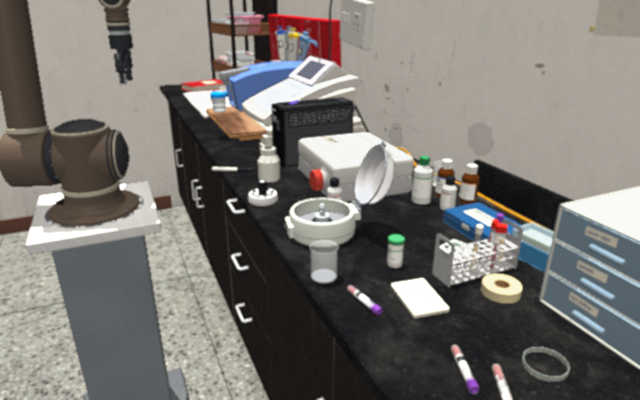

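The top view shows the rotor at about (221,230), the centrifuge spindle at about (329,199) and the lid behind it at (341,135). The beaker is at (407,232), the vial at (412,163) and the black-capped bottle at (281,163). The side view agrees with this.

```bash
cat > h.py <<'E'
from workcell import manip
import cv2,numpy as np
from scipy.spatial.transform import Rotation as R
def cast(f,uv,z):
    K=np.array([[f["fx"],0,f["cx"]],[0,f["fy"],f["cy"]],[0,0,1]])
    p=cv2.undistortPoints(np.array([[uv]],float),K,np.array(f["dist_coeffs"],float))[0,0]
    d=R.from_quat(f["attitude"]).apply([p[0],p[1],1.]); o=np.array(f["xyz"])
    return o+d*(z-o[2])/d[2]
def proj(f,P):
    K=np.array([[f["fx"],0,f["cx"]],[0,f["fy"],f["cy"]],[0,0,1]])
    r=R.from_quat(f["attitude"]).inv()
    return cv2.projectPoints(np.array([P],float),r.as_rotvec(),-r.apply(f["xyz"]),K,np.array(f["dist_coeffs"],float))[0][0,0]
def down(yaw): # tool z down, tool y along (cos yaw, sin yaw)
    y=np.array([np.cos(yaw),np.sin(yaw),0]);z=np.array([0,0,-1.])
    return R.from_matrix(np.c_[np.cross(y,z),y,z]).as_quat()
E
python3 - <<'E'
from h import *
f=manip.grab_frame("top");g=cv2.cvtColor(f["color"],cv2.COLOR_BGR2GRAY)
for n,(u,v),r,z in(("rotor",(221,230),24,.02),("cfuge",(329,199),42,.062)):
    m=np.zeros_like(g);cv2.circle(m,(u,v),r,255,-1);m&=((g>110)*255).astype(np.uint8)
    c=np.vstack(cv2.findContours(m,cv2.RETR_EXTERNAL,cv2.CHAIN_APPROX_NONE)[0])
    (x,y),rr=cv2.minEnclosingCircle(c);print(n,x,y,rr,cast(f,(x,y),z).round(4))
for n,p,z in(("knob",(221,230),.056),("spindle",(329.5,199),.077),("bottle",(281,160),.089),("vial",(412,162),.062),("beaker",(407,232),.03),("lidtop",(341,125),.2)):print(n,cast(f,p,z).round(3))
s=manip.sense();w=manip.grab_frame("wrist");print(R.from_quat(s["orientation"]).inv().apply(np.array(w["xyz"])-s["tool_pos"]).round(4),(R.from_quat(s["orientation"]).inv()*R.from_quat(w["attitude"])).as_matrix().round(3))
E
```

```text
rotor 221.0 233.2179412841797 20.82712745666504 [ 0.4166 -0.1332  0.02  ]
cfuge 329.0738220214844 198.09396362304688 41.09412384033203 [ 0.4919 -0.3788  0.062 ]
knob [ 0.422 -0.142  0.056]
spindle [ 0.488 -0.379  0.077]
bottle [ 0.571 -0.275  0.089]
vial [ 0.572 -0.562  0.062]
beaker [ 0.419 -0.553  0.03 ]
lidtop [ 0.613 -0.399  0.2  ]
[ 0.0664  0.0002 -0.1432] [[-0.    -0.965 -0.262]
 [ 1.    -0.    -0.   ]
 [ 0.    -0.262  0.965]]
```

```bash
python3 - <<'E'
from h import *
manip.move_pose([.42,-.138,.24],down(np.pi/2))
manip.move_linear([.42,-.138,.17])
f=manip.grab_frame("wrist");cv2.imwrite("pics/w1.png",f["color"]);np.save("pics/w1.npy",f,allow_pickle=True)
s=manip.sense();print(s["time"],s["tool_pos"],s["joint_pos"].round(3),s["force"].round(2),proj(f,[.42,-.138,.056]))
E
```

```text
3.4083 [ 0.42059863 -0.13799369  0.17103331] [-0.317 -0.023 -0.329  1.263  0.    -0.317] [ 0.29 -0.26 -0.34] [322.85987975 197.15876188]
```

View pics/w1.png

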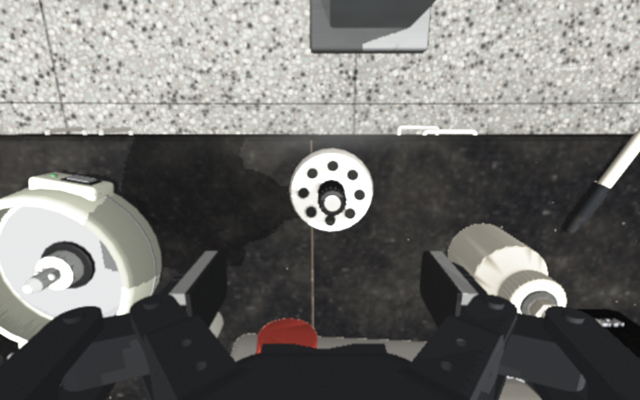

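The wrist view shows the rotor disc centred at about (332,190) and the knob's white top at (332,203). The spindle nose is at lower left, around (28,286).

```bash
python3 - <<'E'
from h import *
f=np.load("pics/w1.npy",allow_pickle=True).item();g=cv2.cvtColor(f["color"],cv2.COLOR_BGR2GRAY)
m=np.zeros_like(g);cv2.circle(m,(332,190),55,255,-1);m&=((g>120)*255).astype(np.uint8)
c=max(cv2.findContours(m,cv2.RETR_EXTERNAL,cv2.CHAIN_APPROX_NONE)[0],key=cv2.contourArea)
e=cv2.fitEllipse(c);print(e);[print(z,cast(f,e[0],z).round(4)) for z in(0,.01,.02)]
k=np.zeros_like(g);cv2.circle(k,(332,203),9,255,-1);k&=((g>120)*255).astype(np.uint8)
n,l,st,ce=cv2.connectedComponentsWithStats(k);
for a,b in zip(st,ce):print(a,b)
print("knob",cast(f,ce[l[203,332]],.056).round(4))
print("spindle",cast(f,(28,286),.077).round(4))
E
```

```text
((331.1195068359375, 189.46343994140625), (82.27951049804688, 82.86505126953125), 11.754956245422363)
0 [ 0.4265 -0.1299  0.    ]
0.01 [ 0.4241 -0.1301  0.01  ]
0.02 [ 0.4218 -0.1303  0.02  ]
[     0      0    640    400 255763] [319.48844829 199.49707346]
[324 194  17  18 237] [331.96624473 202.65822785]
knob [ 0.4247 -0.1305  0.056 ]
spindle [ 0.4889 -0.3765  0.077 ]
```

```bash
python3 - <<'E'
from h import *
manip.move_gripper(.75)
manip.move_linear([.4242,-.1304,.07],vel=.2)
print(manip.move_linear([.4242,-.1304,.027],vel=.08,stop_force=8),manip.sense()["tool_pos"])
manip.move_gripper(0,80); s=manip.sense()
print(s["time"],s["tool_pos"],s["opening"],s["grip_force"],s["force"].round(2))
p=s["tool_pos"]
manip.move_linear([.4242,-.1304,.17],vel=.15); s=manip.sense()
print(s["time"],s["tool_pos"],s["opening"],s["force"].round(2),s["moment"].round(3))
manip.move_linear([.425,-.30,.17],vel=.2); s=manip.sense()
f=manip.grab_frame("wrist");cv2.imwrite("pics/w2.png",f["color"]);np.save("pics/w2.npy",f,allow_pickle=True)
t=manip.grab_frame("side");cv2.imwrite("pics/s2.png",t["color"])
print(s["time"],proj(f,[.489,-.3775,.077]),proj(f,[*s["tool_pos"][:2],s["tool_pos"][2]-p[2]]),s["tool_pos"])
E
```

```text
False [ 0.42450175 -0.13050629  0.02739777]
5.55 [ 0.42462431 -0.13057463  0.02771699] 0.2570369887432222 78.10343566350639 [-1.54  0.99  6.05]
6.65 [ 0.42366517 -0.13021482  0.16898213] 0.258884091016268 [-0.31  0.48 -0.45] [-0.035  0.008  0.03 ]
7.65 [226.12791273 281.09023474] [322.86465061 235.88873722] [ 0.42480169 -0.29919308  0.1697604 ]
```

View pics/w2.png

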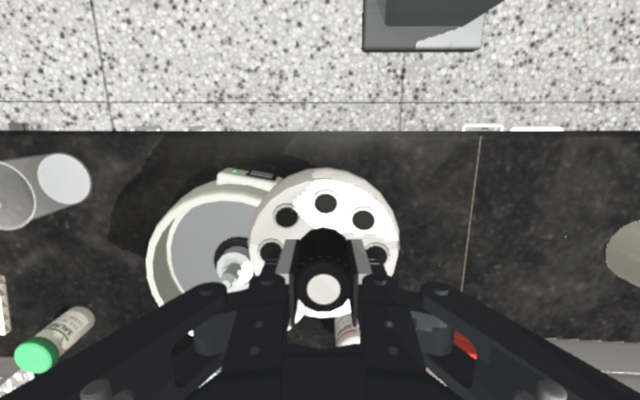

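The rotor is held level by its knob, with the knob's top at (323,289). The spindle at about (235,265) is half hidden, so I'll view it from the side.

```bash
python3 - <<'E'
from h import *
manip.move_linear([.468,-.255,.17],vel=.2); s=manip.sense()
f=manip.grab_frame("wrist");np.save("pics/w3.npy",f,allow_pickle=True)
q=proj(f,[.489,-.3775,.077]);print(s["time"],q,s["tool_pos"])
u,v=int(q[0])-80,int(q[1])-75;print(u,v)
u=max(u,0);v=min(max(v,0),250)
cv2.imwrite("pics/w3.png",cv2.resize(f["color"][v:v+150,u:u+200],None,fx=4,fy=4,interpolation=cv2.INTER_CUBIC));print(u,v)
E
```

```text
8.2083 [163.31603029 229.84181966] [ 0.46838276 -0.25385977  0.17009694]
83 154
83 154
```

View pics/w3.png

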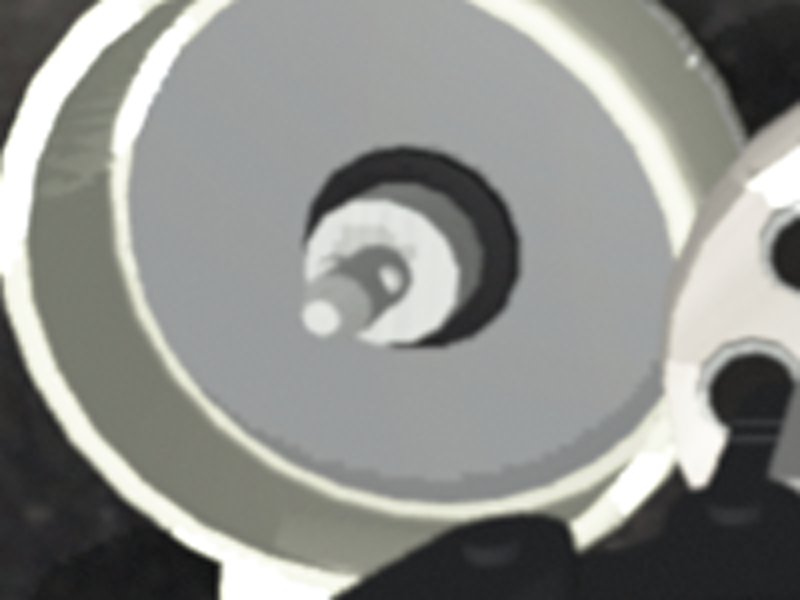

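The crop shows the nose's flat end at crop (321,317), which is frame (162.9,232.9). The steel shoulder is centred at about crop (382,272), frame (178.1,221.6).

```bash
python3 - <<'E'
from h import *
f=np.load("pics/w3.npy",allow_pickle=True).item();g=cv2.cvtColor(f["color"],cv2.COLOR_BGR2GRAY)
print(cast(f,(162.9,232.9),.077).round(4),cast(f,(178.1,221.6),.05).round(4))
# rotor in hand: black knob's white top, height .056 above underside
tp=np.array([.46838,-.25386,.1701])
print(proj(f,tp+[0,0,.056-.0277]))
m=np.zeros_like(g);q=proj(f,tp+[0,0,.056-.0277]).astype(int);cv2.circle(m,tuple(map(int,q)),24,255,-1);m&=((g>130)*255).astype(np.uint8)
c=max(cv2.findContours(m,cv2.RETR_EXTERNAL,cv2.CHAIN_APPROX_NONE)[0],key=cv2.contourArea);e=cv2.fitEllipse(c);print(e,(cast(f,e[0],tp[2]+.0283)-tp).round(4))
E
```

```text
[ 0.4915 -0.3781  0.077 ] [ 0.4914 -0.3781  0.05  ]
[322.78591416 287.30773316]
((323.20208740234375, 288.912841796875), (29.94829559326172, 32.792415618896484), 90.20562744140625) [0.0007 0.0002 0.0283]
```

```bash
python3 - <<'E'
from h import *
x,y=.4909,-.3782
manip.move_linear([x,y,.17],vel=.15)
manip.move_linear([x,y,.112],vel=.12); s=manip.sense();print(s["time"],s["tool_pos"],s["force"].round(2))
for z,v in((.098,.04),(.0885,.03)):
    r=manip.move_linear([x,y,z],vel=v,stop_force=8); s=manip.sense()
    print(r,s["time"],s["tool_pos"].round(4),s["force"].round(2),s["moment"].round(3))
    if r: break
f=manip.grab_frame("wrist");cv2.imwrite("pics/w4.png",f["color"]);f=manip.grab_frame("side");cv2.imwrite("pics/s4.png",cv2.resize(f["color"][150:280,240:420],None,fx=4,fy=4))
E
```

```text
9.875 [ 0.49111236 -0.37798514  0.11260622] [ 0.39 -0.79 -1.1 ]
False 10.375 [ 0.4907 -0.3782  0.0977] [-0.36  0.79 -1.4 ] [ 0.001  0.026 -0.015]
False 10.8417 [ 0.4908 -0.3781  0.0883] [ 0.65  0.09 -1.22] [ 0.016  0.    -0.004]
```

View pics/s4.png

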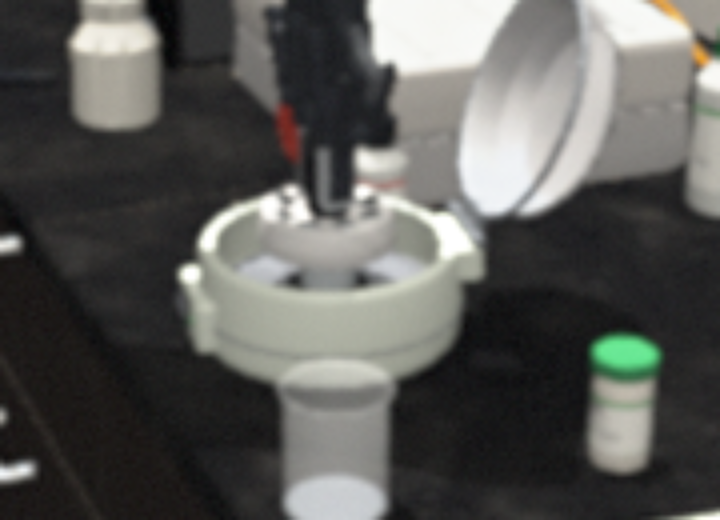

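The rotor sits level in the bowl, already past the spindle's nose and with no side load. I'll press it home now.

```bash
python3 - <<'E'
from h import *
x,y=.4909,-.3782
def st(r=None):
    s=manip.sense();print(r,round(float(s["time"]),2),s["tool_pos"].round(4),s["force"].round(2),s["moment"].round(2),round(float(s["opening"]),4));return s
for z in(.0855,.083,.0805,.0785,.0772):
    r=manip.move_linear([x,y,z],vel=.008,stop_force=24); s=st(r)
    if r: break
E
```

```text
False 11.47 [ 0.4914 -0.3783  0.0862] [0.91 1.4  4.95] [ 0.15 -0.16 -0.02] 0.2539
False 11.93 [ 0.4915 -0.3784  0.0845] [0.15 1.87 9.74] [0.49 0.08 0.05] 0.2529
False 12.38 [ 0.4906 -0.3779  0.0793] [ 1.62 -0.87 -5.78] [-0.17 -0.61  0.05] 0.2611
False 12.78 [ 0.4906 -0.3782  0.0786] [-0.25 -0.64 -0.84] [ 0.02 -0.04 -0.04] 0.2536
False 13.09 [ 0.4908 -0.3783  0.0778] [-1.97  0.16  3.71] [ 0.13  0.31 -0.04] 0.2557
```

```bash
python3 - <<'E'
from h import *
x,y=.4909,-.3782
def F(n=5):
    v=[]
    for _ in range(n): manip.dwell(.03); v.append(manip.sense()["force"][2])
    return float(np.mean(v))
def st(r,n=5):
    f=F(n);s=manip.sense();print(r,round(float(s["time"]),2),s["tool_pos"].round(4),round(f,2),round(float(s["opening"]),4));return f
st("now")
z=.0769
st(manip.move_linear([x,y,z],vel=.008,stop_force=16))
z=.0785;manip.move_linear([x,y,z],vel=.01);f=st("play")
while f>-9 and z<.082:
    z+=.0002 if f<-3 else .0004
    manip.move_linear([x,y,z],vel=.01); f=st(round(z,4),4)
E
```

```text
now 13.26 [ 0.4909 -0.3783  0.0778] 4.81 0.255
False 13.68 [ 0.4909 -0.3784  0.0778] 6.94 0.2589
play 14.15 [ 0.4908 -0.3781  0.0781] -1.14 0.2599
0.0789 14.53 [ 0.4909 -0.3782  0.0789] -1.66 0.2532
0.0793 14.92 [ 0.491  -0.3782  0.0793] -3.23 0.2597
0.0795 15.3 [ 0.491  -0.3782  0.0794] -3.79 0.2571
0.0797 15.68 [ 0.4909 -0.3782  0.0796] -4.68 0.2535
0.0799 16.07 [ 0.4909 -0.3782  0.0798] -5.5 0.2533
0.0801 16.45 [ 0.4909 -0.3781  0.0799] -7.52 0.253
0.0803 16.83 [ 0.4908 -0.3781  0.0801] -9.19 0.2532
```

```bash
python3 - <<'E'
from h import *
x,y=.4909,-.3782
def st(r,n=6):
    v=[]
    for _ in range(n): manip.dwell(.03); v.append(manip.sense()["force"][2])
    s=manip.sense();print(r,round(float(s["time"]),2),s["tool_pos"].round(4),round(float(np.mean(v)),2),round(float(s["opening"]),4));return np.mean(v)
z=.0805
manip.move_linear([x,y,z],vel=.01);f=st("a")
if f>-10.6: z+=(f+11.2)/9000; manip.move_linear([x,y,z],vel=.01)
for i in range(6): st("hold")
manip.move_linear([x,y,.0776],vel=.006,stop_force=20);st("home")
E
```

```text
a 17.28 [ 0.4909 -0.3781  0.0803] -10.89 0.2553
hold 17.48 [ 0.4908 -0.3781  0.0803] -11.66 0.2569
hold 17.68 [ 0.4909 -0.3781  0.0804] -12.03 0.2506
hold 17.88 [ 0.4909 -0.3781  0.0804] -12.38 0.2611
hold 18.08 [ 0.4908 -0.3781  0.0805] -12.46 0.2607
hold 18.28 [ 0.4909 -0.3781  0.0804] -12.31 0.2515
hold 18.48 [ 0.4909 -0.3781  0.0805] -12.42 0.2525
home 19.32 [ 0.4908 -0.3783  0.0778] -1.66 0.2564
```

The catch held. The pull crept up to about 12.4 N on the sensor, roughly 11 N net of the rotor's weight, and I have time for a cleaner hold nearer 10 N. After that I'll seat the rotor and release it.

```bash
python3 - <<'E'
from h import *
x,y=.4909,-.3782
def st(r,n=6):
    v=[]
    for _ in range(n): manip.dwell(.03); v.append(manip.sense()["force"][2])
    s=manip.sense();print(r,round(float(s["time"]),2),s["tool_pos"].round(4),round(float(np.mean(v)),2),round(float(s["opening"]),4));return np.mean(v)
manip.move_linear([x,y,.08028],vel=.01)
for i in range(8): st("hold")
manip.move_linear([x,y,.0771],vel=.006,stop_force=20);st("home")
manip.move_gripper(.6);st("open")
manip.move_linear([x,y,.12],vel=.06);st("up")
manip.move_linear([x-.03,y,.2],vel=.15)
f=manip.grab_frame("wrist");cv2.imwrite("pics/w5.png",f["color"]);f=manip.grab_frame("side");np.save("pics/s5.npy",f,allow_pickle=True)
a=cv2.resize(f["color"][150:280,240:420],None,fx=3,fy=3)
b=cv2.imread("pics/w5.png");cv2.imwrite("pics/v5.png",np.hstack([cv2.resize(a,(400,290)),cv2.resize(b,(400,290))]))
print(manip.sense()["time"])
E
```

```text
hold 19.93 [ 0.4911 -0.3781  0.08  ] -6.4 0.2538
hold 20.13 [ 0.491  -0.3781  0.0801] -7.32 0.2566
hold 20.33 [ 0.4909 -0.3781  0.0801] -8.67 0.2559
hold 20.53 [ 0.4909 -0.3782  0.0801] -9.24 0.2565
hold 20.73 [ 0.4909 -0.3781  0.0801] -9.15 0.2561
hold 20.93 [ 0.4909 -0.3781  0.0802] -10.03 0.2551
hold 21.13 [ 0.4909 -0.3781  0.0802] -10.54 0.252
hold 21.33 [ 0.4908 -0.3781  0.0802] -10.4 0.2559
home 22.22 [ 0.4908 -0.3785  0.0778] 4.22 0.2524
open 22.81 [ 0.4909 -0.3782  0.077 ] 0.01 0.6002
up 23.88 [ 0.4907 -0.378   0.1195] 0.2 0.6049
24.6917
```

View pics/v5.png

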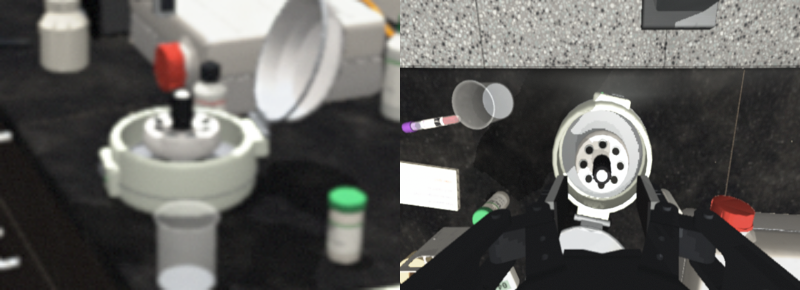

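The rotor sits level in the bowl with its knob above the rim. The hard stop under the press was at 77.8 mm TCP height, against 77.7 mm expected for home. The beaker, vial and bottle haven't moved, and the gripper is clear.

```bash
python3 -c "
from workcell import manip
print(manip.job_done())"
```

```text
the job is handed in; nothing more can be done
None
```

The rotor is snapped in and home on the shoulder; the catch held two pulls of over a second (about 11 N, then 8–10 N), and I let go and handed the job in at about 25 s with the beaker, vial and bottle where they stood.

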